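Core up and close the wax mould

ROBOT

A 6-joint arm with a two-finger parallel gripper is mounted at the origin on a cart in front of the work surface, level with it; the furniture and walls round the work are solid. World frame = base frame: x ahead of the robot, y to its left, z up, the work surface at z = 0. Lengths are in m, angles in rad, forces in N, time in s.
With the tool pointing down it reaches from about 0.25 to 0.775 m from the base axis. Payload 4 kg.
Tool frame: the origin (TCP) lies at the very end of the fingers, on their centre line; the grasp point (between the pads) lies 19 mm behind it; z points along the fingers, y is the line along which they close (so a half turn about z gives the same grasp; the last joint's range is limited). The gripper opens to 94 mm and grips with 3 to 60 N. Pads are 16 mm wide; open, the fingers measure 119 mm over their backs; the gripper's body (75 mm by 177 mm) begins 78 mm behind the grasp point.
Start: joints at [1.143, 0.087, 1.371, -0, 1.684, -0.103], TCP at [0.176, 0.521, 0.206] pointing down, gripper open.
Joint ranges: [-3.1, 3.1], [-0.76, 2.03], [0.27, 2.55], [-1.08, 4.22], [0.17, 2.65], [-2.57, 2.57]. Speed limits (rad/s): [2.79, 2.79, 3.14, 3.14, 3.14, 3.14].

INTERFACE

Orientations are given as [roll, pitch, yaw] about the fixed x, y, z axes, in that order (R = Rz(yaw) Ry(pitch) Rx(roll)).
In Python, from bench import robot, vision gives the robot as it stands.
- The arm moves only by the shell command python3 -m crank 'ROWS'. ROWS is JSON, a list of rows, each a list of 3 entries, a list of its own where there are three numbers: the closure, from 0 (fully open) to 1 (shut), then the shift along the tool's x, y, z in m, then the turn, a rotation vector about the tool's x, y, z in degrees. A call has 1 to 8 rows; each row shifts and turns the commanded pose from where the row before left it, along the tool's axes as they then stand; what a row does not reach is not made up. A row lasts 1/10 s, in which the tool goes at most 50 mm and 8.59 degrees, less where a joint would pass 70% of its speed; a pose out of reach is approached as far as the arm can. A call with a gripper value outside its range is refused whole. The fingers move at their own pace and stop on an object; the grip force is fixed at half the most. Time passes only in rows, so rows that do not move let the fingers close. It gives the time, the measured TCP pose, the force, the opening and the grip force at its end, in the units of the state.
- robot.get_obs(): the state, without advancing time (a new reading comes with each control period).
- vision.snapshot(name): name is "scene" or "top" or "wrist"; returns a dict with "color" (384x512x3 uint8, red, green, blue), "z_map" (384x512 float32, m along the optical axis (not along the pixel's ray), 0 where there is no reading), "fx", "fy", "cx", "cy" (pixels), "R" (3x3) and "t" (3): a world point X has camera coordinates R X + t. Camera axes: x right, y down, z forward; pixel columns grow to the right and rows downward; lengths in m; the calibration is good to about 2 mm. The wrist camera is an equidistant fisheye: a pixel r from the principal point sees the ray r / f radians off the axis. A picture is of the moment at which its call begins.
- robot.close_job(): hands the job in; it is judged then, once.
The state is a dict: "time": time; "joint_positions": joint angles; "qvel": joint speeds; "joint_torque": joint torques, N m; "tool_pos": TCP position; "ee_rot": TCP orientation; "wrist_force": force on the tool from outside, world axes, zero at the start; "wrist_torque": the same for the moment, N m; "width": finger opening in m; "finger_force": force on a finger pad.
Only numpy, scipy, OpenCV 4.12 (cv2) and the standard library are available. Lean on these libraries where they do the work, as an engineer would, in place of code of your own. Each camera call takes 0.05 s, during which the arm holds its last target. There are 200 camera calls.

TASK

Make the beeswax mould ready for pouring: bed the brass core in its two seats in the lower half, wide end in the wide seat, rib upwards, and let go of it. With the fingers press down on top of the core's rib, first towards its wide end and then towards its narrow end, to feel that it does not rock. Then lower the upper half over the two locating pins, keeping hold of it until it rests flush on the lower half, let go, and leave everything else on the table where it is.

Things in the scene. Friction and masses are not known exactly. Their poses are not given: they have to be found in the camera images.
- mould_face (a point): Centre of the flat top face of the lower mould half: aluminium block 90 (x) x 120 (y) x 34 mm on a plywood board 130 x 160 x 12, all fixed to the table; face 46 mm above the table. Axes: the block's, z up. In the face: a cavity 48 (x) x 56 (y), 24 deep, with a core seat at each y end, wide at +y, narrow at -y, and two steel pins at opposite corners.
- wide_seat (a point): Centre of the floor of the wide core seat, 21 mm wide (x), 16 long, 12 deep below the face; at (0, +36) mm on the face, on the block's +y side.
- narrow_seat (a point): Centre of the floor of the narrow core seat, 13 mm wide (x), 16 long, 8 deep below the face; at (0, -36) mm on the face.
- thick_pin (a point): Tip of the thick locating pin, 14 mm in diameter, at (+30, +46) mm on the face. It stands 30 mm above the face, straight for 20 and then tapered to a blunt point.
- thin_pin (a point): Tip of the thin locating pin, 9 mm in diameter, at (-30, -46) mm on the face; same height and shape.
- core_grip (a point): Centre of the top rib of the loose brass core (0.16 kg, 85 long, 34 high), which stands on its flat foot, 27 mm below this point. z up, y along it towards its wide end. Rib, to hold it by: 12 thick (x), 52 long, 14 high. Below it a fin 16 thick, 53 long. Bedded, this point is 7 mm above the centre of the mould's face, core +y along the block's +y; it beds no other way round.
- core_wide (a point): Top of the core's wide end piece, +36 mm along its y, 7 mm below the rib's centre. The piece is 19 mm wide at the top, drafted to 13, 12 deep, 16 long, ending 42.5 from the core's centre. Bedded, its top is level with the mould's face; 1 to 1.5 mm play all round.
- core_narrow (a point): Top of the core's narrow end piece, -36 mm along its y, 7 mm below the rib's centre; 10.5 mm wide at the top, drafted to 6, 8 deep, ending 42.5 from the core's centre.
- upper_grip (a point): Centre of the dark wooden bar handle of the loose upper half (0.42 kg): an aluminium plate 90 (x) x 120 (y) x 16 mm lying flat, with a pour opening 25 x 61 for the core's rib. Bar 16 thick (x), 108 long, 14 high, held 24 above the plate by posts at y = +-44; this point is 47 above the plate's underside, over its centre. Flush, it is 47 above the mould face's centre, axes alike.
- thick_hole (a point): Centre, at the underside, of the plate's through-hole for the thick pin, 15.6 mm in diameter, at (+30, +46) mm from the plate's centre. The plate goes on one way round only.
- thin_hole (a point): Centre, at the underside, of the plate's through-hole for the thin pin, 10.6 mm in diameter, at (-30, -46) mm.
- wax_block: Bystander: amber-yellow block of beeswax, 36 x 55 x 18 mm; origin at the centre of its underside.
- print_block: Bystander: small wooden hand printing block with a knob, 48 x 62 x 43 mm; origin at the centre of its underside.
- marker_1: Bystander: white marker pen with a blue cap, lying, 16 x 132 x 16 mm; origin at the centre of its underside.
- glue_pot: Bystander: white glue pot with a narrow neck, 52 across, 51 mm; origin at the centre of its underside.
- stove_can: Bystander: steel can-shaped pot with a bright green band and one wire handle, 118 x 149 x 91 mm; origin at the centre of its underside.
- spool_1: Bystander: wooden spool of blue thread standing upright, 31 across, 44 mm; origin at the centre of its underside.
- thread_chest: Fixed wooden two-drawer chest at the left front of the table, 188 x 223 x 135 mm, with a red tin and a spool on top reaching about 180 mm above the table: keep clear of it. Origin at the centre of its underside.

How it is judged:
On the way, in this order (a step that is already met when the one before it is completed fails the run):
1. the core is bedded in its seats and let go (horizontal distance between core_grip and mould_face below 0.003 m and z of core_grip in the frame of mould_face below 0.0086 m and angle between core_grip's own z axis and vertical below 0.035 rad and angle between the y axis of core_grip and the y axis of mould_face, either way round below 0.08 rad and contact force between the fingers and core below 0.05 N), for 0.2 s.
2. the bedded core is pressed towards its wide end (horizontal distance between core_grip and mould_face below 0.003 m and z of core_grip in the frame of mould_face below 0.0086 m and angle between core_grip's own z axis and vertical below 0.035 rad and angle between the y axis of core_grip and the y axis of mould_face, either way round below 0.08 rad and contact force between the fingers and core above 1.5 N and y of the grasp point in the frame of core_grip above 0.007 m), for 0.1 s.
3. the bedded core is pressed towards its narrow end (horizontal distance between core_grip and mould_face below 0.003 m and z of core_grip in the frame of mould_face below 0.0086 m and angle between core_grip's own z axis and vertical below 0.035 rad and angle between the y axis of core_grip and the y axis of mould_face, either way round below 0.08 rad and contact force between the fingers and core above 1.5 N and y of the grasp point in the frame of core_grip below -0.007 m), for 0.1 s.
4. the upper half, still held, is down on the lower half (horizontal distance between each of core_grip, upper_grip and mould_face below 0.003 m and z of core_grip in the frame of mould_face below 0.0086 m and angle between core_grip's own z axis and vertical below 0.035 rad and angle between the y axis of core_grip and the y axis of mould_face, either way round below 0.08 rad and z of upper_grip in the frame of mould_face below 0.0486 m and angle between upper_grip's own z axis and vertical below 0.02 rad and angle between the y axis of upper_grip and the y axis of mould_face, either way round below 0.05 rad and contact force between the fingers and upper above 0.5 N), for 0.1 s.
At the end, for the whole second after the job is handed in: Core bedded in its seats (within 3 mm in plan, under 1.6 mm high, tilt under 0.035 rad, in line within 0.08 rad); upper half flush on the lower over the pins (within 3 mm in plan, under 1.6 mm high, tilt under 0.02 rad, in line within 0.05 rad); both at rest (horizontal distance between each of core_grip, upper_grip and mould_face below 0.003 m and z of core_grip in the frame of mould_face below 0.0086 m and angle between core_grip's own z axis and vertical below 0.035 rad and angle between the y axis of core_grip and the y axis of mould_face, either way round below 0.08 rad and z of upper_grip in the frame of mould_face below 0.0486 m and angle between upper_grip's own z axis and vertical below 0.02 rad and angle between the y axis of upper_grip and the y axis of mould_face, either way round below 0.05 rad and linear speed of each of upper, core below 0.01 m/s); the robot touches nothing.
It fails at once if a bystander is pushed more than 30 mm from its place (distance of any of wax_block, print_block, marker_1, glue_pot, stove_can, spool_1 from where it was at the start of the episode above 0.03 m).
It also fails if it takes over 72 s, if anything falls off the work surface, if the arm or the gripper's body presses on something with over 40 N, if the wrist force passes 120 N, or if a joint passes its speed limit or range.

## Working session

There is one attempt and no reset: what is moved stays moved. The work goes in short steps, Python scripts to look and compute and a shell command to move; the robot and the scene stay as the last step left them, time stands still between calls to the robot, and variables do not carry over. Pictures are saved under pics/ and viewed, at most 10 in all, crops included, and the job is handed in when it is done.

```bash
mkdir -p pics; cat > h.py <<'E'
import numpy as np, cv2
from bench import robot, vision
from scipy.spatial.transform import Rotation as Ro
def shot(n,f):
    s=vision.snapshot(n); np.savez('pics/'+f+'.npz',**s); cv2.imwrite('pics/'+f+'.png',s['color'][:,:,::-1]); return s
def load(f): return dict(np.load('pics/'+f+'.npz'))
def world(s,u,v,z=None):
    "pinhole pixel -> world using depth"
    if z is None: z=s['z_map'][int(round(v)),int(round(u))]
    c=np.array([(u-s['cx'])/s['fx'],(v-s['cy'])/s['fy'],1])*z
    return s['R'].T@(c-s['t'])
def ray(s,u,v,fish=False):
    x,y=(u-s['cx'])/s['fx'],(v-s['cy'])/s['fy']
    if fish:
        r=np.hypot(x,y)+1e-12; d=np.array([x/r*np.sin(r),y/r*np.sin(r),np.cos(r)])
    else: d=np.array([x,y,1.])
    return -s['R'].T@s['t'], s['R'].T@(d/np.linalg.norm(d))
def onz(s,u,v,z,fish=False):
    o,d=ray(s,u,v,fish); return o+d*(z-o[2])/d[2]
E
python3 - <<'E'
from h import *
print(robot.get_obs())
a=shot('scene','sc0');b=shot('top','tp0');c=shot('wrist','wr0')
for s in(a,b,c): print(s['fx'],s['cx'],s['cy'],-s['R'].T@s['t'],(s['z_map']>0).mean())
cv2.imwrite('pics/both0.png',np.vstack([np.hstack([cv2.resize(x['color'],(400,300)) for x in(a,c)])[:,:,::-1]]))
cv2.imwrite('pics/top0b.png',cv2.resize(b['color'],(800,600))[:,:,::-1])
E
```

```text
{'time': 0.0, 'joint_positions': array([ 1.14291489e+00,  8.79490782e-02,  1.37225071e+00, -3.45521096e-06,
        1.68356023e+00, -1.03110013e-01]), 'qvel': array([-8.98727540e-05,  3.24486114e-04,  8.50684507e-04, -3.37964170e-04,
       -1.56603445e-04,  2.87228319e-04]), 'joint_torque': array([-4.45267924e-04, -3.40190578e+01, -3.02425683e+01,  7.17928517e-02,
        3.31788976e-02, -1.56808410e-04]), 'tool_pos': array([0.17528698, 0.52075225, 0.20430919]), 'ee_rot': array([-3.13943645e+00, -2.19664606e-04,  2.81682061e+00]), 'wrist_force': array([-0.18990878, -0.3329418 ,  0.26054654]), 'wrist_torque': array([ 0.0296647 ,  0.0342079 , -0.00104704]), 'finger_force': 0.0, 'width': 0.09419516797021751}
486.9950545047954 260.0471087511668 184.06518219687229 [-0.57228242 -0.63657348  1.03142188] 0.9407857259114584
363.6193529474125 258.5858639778669 192.80196256297526 [0.27290557 0.08461096 1.2164824 ] 0.9962412516276041
297.3186396354542 253.9653978135769 195.53458133332347 [0.11114426 0.54390122 0.38304571] 0.9577840169270834
```

View pics/top0b.png

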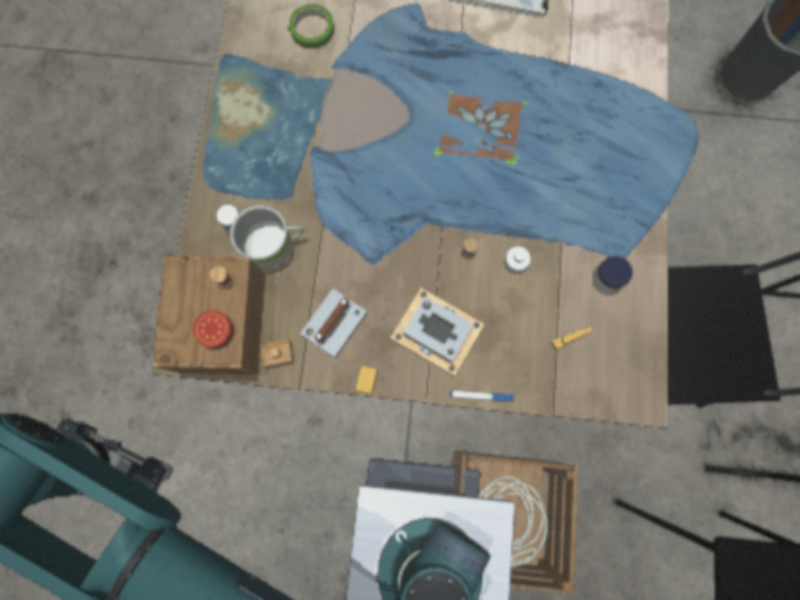

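View pics/both0.png

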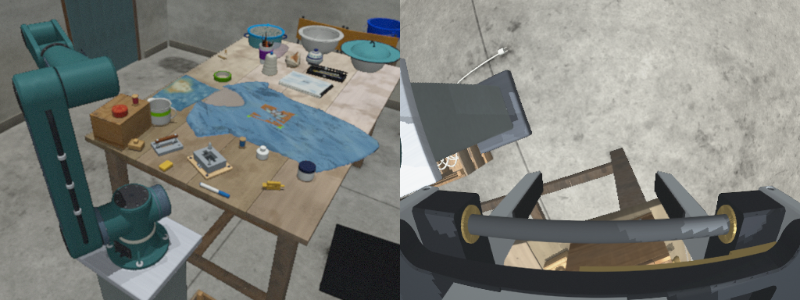

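The top view shows the mould at about (437,330), the upper half at (334,322), the brass core at (572,337) and the chest at (210,315). Next I'll enlarge the top view and move in for near views.

```bash
python3 - <<'E'
from h import *
b=load('tp0')
for n,(u,v) in dict(mould=(437,330),upper=(334,322),coreW=(556,343),coreN=(590,331),corec=(572,337),spool=(470,246),glue=(517,260),marker=(483,397),wax=(366,380),pb=(276,353),can=(262,235)).items(): print(n,world(b,u*.64,v*.64).round(3))
c=b['color'][175:265,190:390,::-1]; cv2.imwrite('pics/tpcrop.png',cv2.resize(c,None,fx=4,fy=4,interpolation=cv2.INTER_CUBIC))
E
```

```text
mould [0.484 0.03  0.02 ]
upper [ 0.482  0.254 -0.002]
coreW [ 0.484 -0.225  0.016]
coreN [ 0.52  -0.302  0.001]
corec [ 0.496 -0.253  0.035]
spool [ 0.672 -0.023  0.041]
glue [ 0.65  -0.126  0.043]
marker [ 0.354 -0.079  0.014]
wax [0.363 0.168 0.017]
pb [0.397 0.358 0.044]
can [0.661 0.44  0.003]
```

View pics/tpcrop.png

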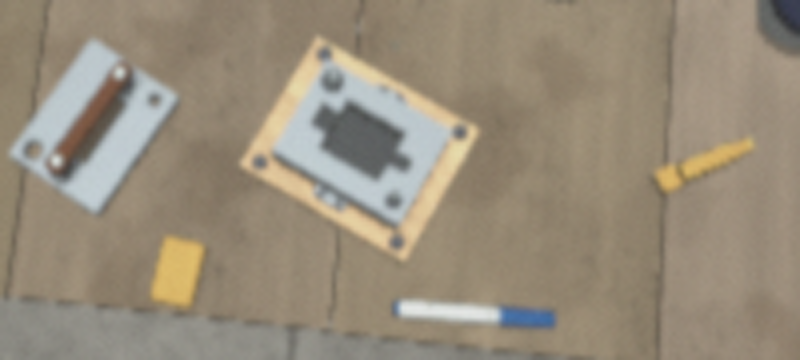

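The crop shows the thick pin at (332,78), thin pin at (393,200) and wide seat at (325,117). The core's wide end is at (665,180) and narrow end at (750,145). The upper half's thick hole is at (33,148) and thin hole at (153,99). Approximate yaws are mould -30°, core +22° and upper +57°.

```bash
cat >> h.py <<'E'
def go(x,y,z,yaw):
    "shift in tool axes (mm) and turn about tool z (deg) to a downward pose"
    o=robot.get_obs(); R=Ro.from_euler('xyz',o['ee_rot'])
    s=R.inv().apply(np.array([x,y,z])-o['tool_pos'])*1e3
    rv=(R.inv()*Ro.from_euler('xyz',[np.pi,0,np.radians(yaw)])).as_rotvec(degrees=True)
    print('at',o['tool_pos'].round(4),np.degrees(o['ee_rot']).round(2),'w',o['width'].round(4),'F',o['wrist_force'].round(1),'t',o['time'],'\n shift',s.round(1),'turn',rv.round(2))
E
python3 - <<'E'
from h import *
c=load('wr0'); b=load('tp0')
T=Ro.from_euler('xyz',[-3.1394,0,2.8168]).as_matrix()
print('cam fwd in tool',T.T@c['R'].T@[0,0,1],'cam x',T.T@c['R'].T@[1,0,0],'cam pos',T.T@(-c['R'].T@c['t']-[.17529,.52075,.20431]))
f=lambda u,v,z:onz(b,190+(u-1.5)/4,175+(v-1.5)/4,z)
for n,a in dict(thick=(332,78,.07),thin=(393,200,.07),wide=(325,117,.046),narrow=(402,162,.046),cw=(665,180,.02),cn=(750,145,.02),th=(33,148,.016),tn=(153,99,.016),bar1=(62,160,.05),bar2=(120,72,.05)).items(): print(n,f(*a).round(3))
print('chest edge',world(b,255*.64,310*.64))
go(.30,.22,.25,105)
E
```

```text
cam fwd in tool [-2.37814839e-01  2.11508538e-04  9.71310485e-01] cam x [ 1.49456826e-04  9.99999972e-01 -1.81162958e-04] cam pos [ 0.06817984  0.0010792  -0.17873851]
thick [0.529 0.06  0.07 ]
thin [0.435 0.002 0.07 ]
wide [0.501 0.062 0.046]
narrow [ 0.47  -0.004  0.046]
cw [ 0.483 -0.224  0.02 ]
cn [ 0.519 -0.294  0.02 ]
th [0.455 0.301 0.016]
tn [0.507 0.207 0.016]
bar1 [0.442 0.271 0.05 ]
bar2 [0.52  0.233 0.05 ]
chest edge [0.48001943 0.41266314 0.05533635]Traceback (most recent call last):
  File "<stdin>", line 8, in <module>
  File "h.py", line 25, in go
    print('at',o['tool_pos'].round(4),np.degrees(o['ee_rot']).round(2),'w',o['width'].round(4),'F',o['wrist_force'].round(1),'t',o['time'],'\n shift',s.round(1),'turn',rv.round(2))
                                                                           ^^^^^^^^^^^^^^^^
AttributeError: 'float' object has no attribute 'round'
```

```bash
sed -i "s/o\['width'\].round(4)/round(o['width'],4)/" h.py; python3 -c "
from h import *
go(.45,-.0,.19,110)"
```

```text
at [0.1753 0.5209 0.2046] [-1.7990e+02 -1.0000e-02  1.6139e+02] w 0.0939 F [ 0.1  0.8 -0.2] t 0.15 
 shift [-426.5 -405.9   15.2] turn [-1.000e-01  3.000e-02  5.139e+01]
```

```bash
python3 -m crank '[[0,[-32.8e-3,-31.2e-3,0.001],[0,0,0]],[0,[-0.0328,-0.0312,0.001],[0,0,0]],[0,[-0.0328,-0.0312,0.001],[0,0,0]],[0,[-0.0328,-0.0312,0.001],[0,0,0]],[0,[-0.0328,-0.0312,0.001],[0,0,0]],[0,[-0.0328,-0.0312,0.001],[0,0,0]],[0,[-0.0328,-0.0312,0.001],[0,0,0]],[0,[-0.0328,-0.0312,0.001],[0,0,0]]]' && python3 -m crank '[[0,[-0.0328,-0.0312,0.001],[0,0,0]],[0,[-0.0328,-0.0312,0.001],[0,0,0]],[0,[-0.0328,-0.0312,0.001],[0,0,0]],[0,[-0.0328,-0.0312,0.001],[0,0,0]],[0,[-0.0328,-0.0312,0.001],[0,0,0]]]' && python3 -m crank '[[0,[0,0,0],[0,0,8.5]],[0,[0,0,0],[0,0,8.5]],[0,[0,0,0],[0,0,8.5]],[0,[0,0,0],[0,0,8.5]],[0,[0,0,0],[0,0,8.5]],[0,[0,0,0],[0,0,8.5]],[0,[0,0,0],[0,0,0]],[0,[0,0,0],[0,0,0]]]'
python3 - <<'E'
from h import *
go(.44,-.2,.15,110)
c=shot('wrist','wr1'); cv2.imwrite('pics/wr1b.png',cv2.resize(c['color'],(800,600),interpolation=cv2.INTER_CUBIC)[:,:,::-1])
E
```

```text
time: 0.95
tool_pos: [0.3448, 0.1993, 0.1973]
ee_rot: [3.141, 0.0, 2.817]
wrist_force: [1.0, 0.3, 0.5]
width: 0.0941
finger_force: 0.0
time: 1.45
tool_pos: [0.4505, -0.001, 0.1922]
ee_rot: [3.141, -0.0, 2.816]
wrist_force: [1.4, 1.1, -0.2]
width: 0.094
finger_force: 0.0
time: 2.25
tool_pos: [0.45, 0.0008, 0.1923]
ee_rot: [-3.141, -0.0, 1.93]
wrist_force: [0.0, -0.9, 0.3]
width: 0.094
finger_force: 0.0
at [0.45   0.0008 0.1923] [-1.7998e+02 -2.0000e-02  1.1057e+02] w 0.094 F [ 0.  -0.9  0.3] t 2.25 
 shift [-184.5  -79.9   42.2] turn [-0.02 -0.02  0.57]
```

View pics/wr1b.png

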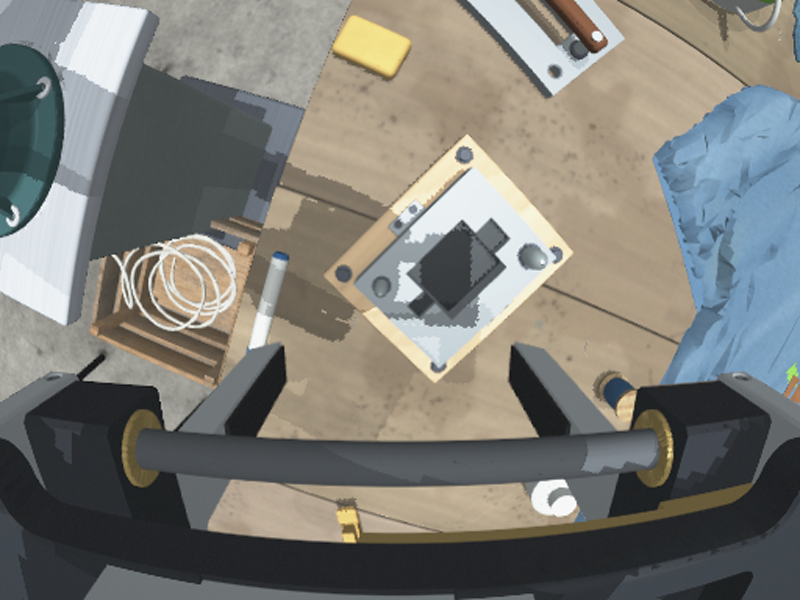

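The wrist view shows the mould face centred near (460,255), the thick pin tip at (533,256), the thin pin at (381,285), and the upper half at the top right. I'll fit the face from the depth map and check it against the pins.

```bash
cat >> h.py <<'E'
def cloud(s,fish=True):
    v,u=np.mgrid[0:384,0:512]; x,y=(u-s['cx'])/s['fx'],(v-s['cy'])/s['fy']
    if fish: r=np.hypot(x,y)+1e-12; k=np.tan(np.minimum(r,1.4))/r; x,y=x*k,y*k
    z=s['z_map']; P=np.stack([x*z,y*z,z],-1)-s['t']
    P=P@s['R']; P[(z<=0)]=np.nan; return P
def rect(P,z0,z1,cx,cy,rad):
    m=(P[...,2]>z0)&(P[...,2]<z1)&(np.hypot(P[...,0]-cx,P[...,1]-cy)<rad)
    n,l,st,_=cv2.connectedComponentsWithStats(m.astype(np.uint8))
    i=1+np.argmax(st[1:,4]); q=P[l==i]; c,wh,a=cv2.minAreaRect((q[:,:2]*1e3).astype(np.float32))
    print('rect c',np.round(c,1),'wh',np.round(wh,1),'ang',round(a,2),'z',np.median(q[:,2]).round(4),'n',len(q)); return q
E
python3 - <<'E'
from h import *
s=load('wr1');P=cloud(s)
rect(P,.040,.052,.485,.03,.12); rect(P,.006,.018,.485,.03,.15)
pts=dict(thick=(533,256,.076),thin=(381,285,.076),face=[(474,167,.046),(573,250,.046)])
for n in('thick','thin'):
    u,v,z=pts[n]; print(n,onz(s,u*.64,v*.64,z,True).round(4),P[int(v*.64),int(u*.64)].round(4))
q=P[(P[...,2]>.066)&(P[...,2]<.09)&(np.hypot(P[...,0]-.484,P[...,1]-.03)<.08)]
for h in(.0,.03): 
  g=q[(q[:,1]>h) if h else (q[:,1]<.03)]; print('pin',g.mean(0).round(4),g[:,2].max(),len(g))
E
```

```text
rect c [485.1  30.8] wh [121.   90.9] ang 65.3 z 0.0453 n 5641
rect c [485.2  30.8] wh [161.3 130.9] ang 65.34 z 0.0114 n 4420
thick [0.5241 0.0612 0.076 ] [0.5265 0.0619 0.0672]
thin [0.4376 0.0076 0.076 ] [0.437  0.0057 0.066 ]
pin [0.438  0.0021 0.0703] 0.07648949547050422 47
pin [0.5304 0.0605 0.0702] 0.07631199439334266 114
```

```bash
python3 -c "
from h import *
go(.52,-.31,.15,112)"
```

```text
at [0.4501 0.0008 0.1923] [-1.7998e+02 -1.0000e-02  1.1054e+02] w 0.0943 F [-0.4  0.1 -0.6] t 2.3 
 shift [-315.6  -43.6   42.2] turn [-0.02 -0.01 -1.46]
```

```bash
python3 -m crank '[[0,[-0.045,-0.0062,0.006],[0,0,0]],[0,[-0.045,-0.0062,0.006],[0,0,0]],[0,[-0.045,-0.0062,0.006],[0,0,0]],[0,[-0.045,-0.0062,0.006],[0,0,0]],[0,[-0.045,-0.0062,0.006],[0,0,0]],[0,[-0.045,-0.0062,0.006],[0,0,0]],[0,[-0.045,-0.0062,0.006],[0,0,0]],[0,[0,0,0],[0,0,0]]]' && python3 -m crank '[[0,[0,0,0],[0,0,0]],[0,[0,0,0],[0,0,0]]]'
python3 - <<'E'
from h import *
s=shot('wrist','wr2'); P=cloud(s)
rect(P,.029,.04,.5,-.258,.08)   # rib top
rect(P,.006,.05,.5,-.258,.08)
o=np.array([.501,-.259])
m=(P[...,2]>.006)&(P[...,2]<.04)&(np.hypot(P[...,0]-o[0],P[...,1]-o[1])<.07)
v,u=np.where(m);a,b,c,d=u.min()-10,u.max()+10,v.min()-10,v.max()+10
print(a,b,c,d); k=min(780/(b-a),560/(d-c)); print(k)
cv2.imwrite('pics/core.png',cv2.resize(s['color'][c:d,a:b,::-1],None,fx=k,fy=k,interpolation=cv2.INTER_CUBIC))
E
```

```text
time: 3.1
tool_pos: [0.5185, -0.3143, 0.1474]
ee_rot: [-3.139, -0.002, 1.923]
wrist_force: [0.2, 0.5, 0.4]
width: 0.0939
finger_force: 0.0
time: 3.3
tool_pos: [0.5193, -0.3085, 0.1507]
ee_rot: [3.141, -0.001, 1.928]
wrist_force: [-0.8, -0.9, 0.4]
width: 0.094
finger_force: 0.0
rect c [ 501.1 -257.4] wh [11.9 51.9] ang 28.7 z 0.0333 n 586
rect c [ 501.9 -257. ] wh [18.5 84.5] ang 29.69 z 0.0315 n 1148
230 274 88 188
5.6
```

View pics/core.png

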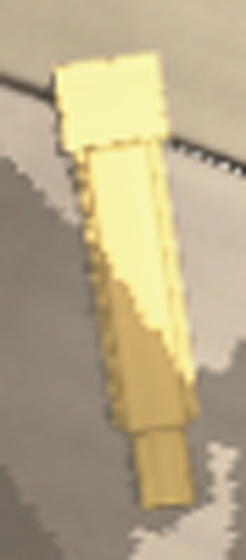

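The core stands upright. Its wide end is at the top of the crop at (110,100) and the narrow end at (165,465), so the yaw is about 29°. Next I'll move over it for the grasp.

```bash
python3 -c "
from h import *
s=load('wr2');P=cloud(s)
q=P[(P[...,2]>.0295)&(P[...,2]<.04)&(np.hypot(P[...,0]-.5011,P[...,1]+.2574)<.035)][:,:2]
c=q.mean(0);w,V=np.linalg.eigh(np.cov(q.T));print(c,np.degrees(np.arctan2(*V[::-1,1])))
go(.5011,-.2574,.06,118.8)"
```

```text
[ 0.50134844 -0.2573708 ] 118.1542484544066
at [ 0.5195 -0.3083  0.1511] [1.7996e+02 1.0000e-02 1.1051e+02] w 0.0938 F [ 0.4 -0.7  0.3] t 3.35 
 shift [54.1  0.6 91.1] turn [ 0.04  0.01 -8.29]
```

```bash
python3 -m crank '[[0,[0.027,0.0003,0.0],[0,0,0]],[0,[0.027,0.0003,0.02],[0,0,0]],[0,[0,0,0.036],[0,0,-4]],[0,[0,0,0.035],[0,0,-4]],[0,[0,0,0],[0,0,0]],[0,[0,0,0],[0,0,0]]]'
python3 - <<'E'
from h import *
s=shot('wrist','wr3'); P=cloud(s)
rect(P,.029,.04,.5011,-.2574,.06); rect(P,.006,.05,.5011,-.2574,.06)
q=P[(P[...,2]>.0295)&(P[...,2]<.04)&(np.hypot(P[...,0]-.5011,P[...,1]+.2574)<.035)][:,:2]
c=q.mean(0);w,V=np.linalg.eigh(np.cov(q.T));print(c,np.degrees(np.arctan2(*V[::-1,1])))
go(.5011,-.2574,.0215,118.5)
E
```

```text
time: 3.95
tool_pos: [0.5011, -0.2577, 0.0603]
ee_rot: [3.141, -0.0, 2.067]
wrist_force: [-0.3, 0.4, 0.6]
width: 0.0939
finger_force: 0.0
rect c [ 500.8 -257. ] wh [11.  51.4] ang 28.72 z 0.0332 n 1048
rect c [ 500.8 -257.6] wh [18.9 84.6] ang 28.05 z 0.0297 n 2087
[ 0.50032428 -0.25582355] 118.9416756396694
at [ 0.5021 -0.2587  0.0617] [1.7990e+02 1.5000e-01 1.1839e+02] w 0.0939 F [-0.8 -0.5  0.3] t 4.0 
 shift [ 1.7 -0.4 40.2] turn [ 0.1   0.16 -0.11]
```

```bash
python3 -m crank '[[0,[0.0003,0,0.019],[0,0,0]],[0,[0.0,0,0.019],[0,0,0]],[0,[0,0,0],[0,0,0]],[0,[0,0,0],[0,0,0]]]' && python3 -m crank '[[1,[0,0,0],[0,0,0]],[1,[0,0,0],[0,0,0]],[1,[0,0,0],[0,0,0]],[1,[0,0,0],[0,0,0]],[1,[0,0,0],[0,0,0]],[1,[0,0,0],[0,0,0]],[1,[0,0,0],[0,0,0]],[1,[0,0,0],[0,0,0]]]'
```

```text
time: 4.4
tool_pos: [0.502, -0.2592, 0.0236]
ee_rot: [3.14, 0.003, 2.066]
wrist_force: [0.5, -0.3, 0.4]
width: 0.0939
finger_force: 0.0
time: 5.2
tool_pos: [0.5008, -0.2584, 0.0214]
ee_rot: [3.142, -0.0, 2.066]
wrist_force: [0.7, 0.6, 0.1]
width: 0.0334
finger_force: 0.0
```

```bash
python3 -m crank '[[1,[0,0,0],[0,0,0]],[1,[0,0,0],[0,0,0]],[1,[0,0,0],[0,0,0]],[1,[0,0,0],[0,0,0]],[1,[0,0,0],[0,0,0]],[1,[0,0,0],[0,0,0]]]' && python3 -m crank '[[1,[0,0,-0.03],[0,0,0]],[1,[0,0,-0.045],[0,0,0]],[1,[0,0,-0.045],[0,0,0]],[1,[0,0,0],[0,0,0]],[1,[0,0,0],[0,0,0]]]'
python3 - <<'E'
from h import *
s=shot('wrist','wr4'); P=cloud(s)
o=robot.get_obs();T=Ro.from_euler('xyz',o['ee_rot']).as_matrix();print(o['tool_pos'],o['ee_rot'])
Q=(P-o['tool_pos'])@T; np.save('pics/q4.npy',Q)
m=(abs(Q[...,0])<.06)&(abs(Q[...,1])<.012)&(Q[...,2]>-.016)&(Q[...,2]<.03)
q=Q[m]
for a in np.arange(-.048,.052,.004):
    g=q[(q[:,0]>=a)&(q[:,0]<a+.004)]
    if len(g)>3: print(round(a*1e3),len(g),(1e3*np.median(g,0)).round(1),(1e3*np.percentile(g[:,1],[2,98])).round(1))
print(q[:,0].min(),q[:,0].max())
cv2.imwrite('pics/held.png',cv2.resize(s['color'][90:330,150:360,::-1],None,fx=2.4,fy=2.4,interpolation=cv2.INTER_CUBIC))
go(.4851,.0308,.14,65.3)
E
```

```text
time: 5.8
tool_pos: [0.5009, -0.2585, 0.0214]
ee_rot: [3.142, -0.0, 2.066]
wrist_force: [-0.4, -0.6, 0.4]
width: 0.0116
finger_force: 30.0
time: 6.3
tool_pos: [0.5014, -0.2588, 0.1426]
ee_rot: [3.14, 0.002, 2.066]
wrist_force: [-0.8, -0.7, -1.5]
width: 0.0116
finger_force: 30.0
[ 0.50034943 -0.25816533  0.14046204] [-3.14090627e+00 -1.42009359e-03  2.06628737e+00]
-40 39 [-37.    1.8  -0.1] [-3.1  6.6]
-36 45 [-35.1   1.8  -0.1] [-3.1  6.6]
-28 51 [-24.9   1.7 -13.7] [-5.   8.6]
-24 102 [-22.    1.7 -14. ] [-4.   7.5]
-20 106 [-18.2   1.4 -14. ] [-3.9  7.4]
-16 113 [-14.1   1.7 -14. ] [-3.9  7.4]
-12 110 [ -9.9   1.7 -13.9] [-3.8  7.3]
-8 113 [ -6.    1.7 -14.1] [-3.8  7.3]
-4 117 [ -1.9   1.7 -14. ] [-3.7  7.2]
0 112 [  2.    1.7 -14. ] [-3.7  7.2]
4 159 [  6.7   1.7 -13.9] [-5.3  8.8]
8 264 [  9.   -0.  -13.4] [-11.3  11.5]
12 164 [ 14.1   1.2 -13.8] [-6.5  9.2]
16 163 [ 18.1   1.2 -13.7] [-6.5  9.4]
20 169 [ 22.    1.7 -13.7] [-6.4  9.3]
24 290 [25.7  1.7 -1.5] [-6.5  9.5]
28 187 [30.   1.8  0. ] [-7.6 10.5]
32 181 [34.1  1.1  0.2] [-7.5 10.4]
36 196 [38.   1.8  0.1] [-7.  10.4]
40 102 [41.1  1.1  0.3] [-7.5 10.3]
-0.03878990327317734 0.04237044084554639
at [ 0.5003 -0.2582  0.1405] [-1.7996e+02 -8.0000e-02  1.1839e+02] w 0.0117 F [ 0.4  0.3 -1.5] t 6.35 
 shift [261.5 124.    0.7] turn [-0.07 -0.06 53.09]
```

View pics/held.png

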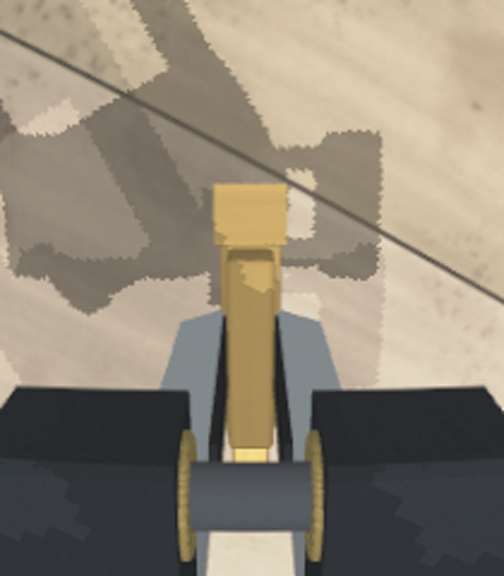

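Held: the wide end shows at (250,215) and the rib sits between the fingers, with its axis along the tool. The camera reads it about 1.7 mm off in tool y, which I take as camera bias. I'll cancel that by measuring the block and core in the same picture.

```bash
python3 -c "
from h import *
go(.46,-.0237,.15,65.3)"
```

```text
at [ 0.5003 -0.2582  0.1405] [-1.7996e+02 -8.0000e-02  1.1839e+02] w 0.0117 F [ 0.4  0.3 -1.5] t 6.35 
 shift [225.5  76.   -9.3] turn [-0.07 -0.06 53.09]
```

```bash
python3 -m crank '[[1,[0.0376,0.0127,-0.0015],[0,0,0]],[1,[0.0376,0.0127,-0.0015],[0,0,0]],[1,[0.0376,0.0127,-0.0015],[0,0,0]],[1,[0.0376,0.0127,-0.0015],[0,0,0]],[1,[0.0376,0.0127,-0.0015],[0,0,0]],[1,[0.0376,0.0127,-0.0015],[0,0,0]]]' && python3 -m crank '[[1,[0,0,0],[0,0,7.6]],[1,[0,0,0],[0,0,7.6]],[1,[0,0,0],[0,0,7.6]],[1,[0,0,0],[0,0,7.6]],[1,[0,0,0],[0,0,7.6]],[1,[0,0,0],[0,0,7.6]],[1,[0,0,0],[0,0,7.5]],[1,[0,0,0],[0,0,0]]]' && python3 -m crank '[[1,[0,0,0],[0,0,0]],[1,[0,0,0],[0,0,0]]]'
cat >> h.py <<'E'
def tool(s):
    "cloud in tool frame, from the mean of joint-derived pose readings"
    o=robot.get_obs(); T=Ro.from_euler('xyz',o['ee_rot']).as_matrix()
    print('TCP',o['tool_pos'].round(4),np.degrees(o['ee_rot']).round(2)); return (cloud(s)-o['tool_pos'])@T, o
def face(Q,z0,z1,cx,cy,rad):
    q=Q.copy(); return rect(q,z0,z1,cx,cy,rad)
E
python3 - <<'E'
from h import *
s=shot('wrist','wr5'); Q,o=tool(s); h=o['tool_pos'][2]
print('block');face(Q,h-.052,h-.040,.06,0,.1);print('board');face(Q,h-.018,h-.005,.06,0,.12)
m=(abs(Q[...,1])<.012)&(Q[...,2]<.004);q=Q[m]
g=q[(q[:,0]>.029)&(q[:,0]<.05)&(q[:,2]>-.005)];print('wide',g[:,0].max(),np.percentile(g[:,1],[2,98]),np.median(g[:,2]))
r=q[(abs(q[:,0])<.026)&(q[:,2]<-.012)&(q[:,2]>-.017)&(abs(q[:,1])<.009)];
for a in(-.02,-.01,0,.02):
  k=r[abs(r[:,0]-a)<.004]; print(a,np.percentile(k[:,1],[3,97]))
go(.4851,.0308,.1,65.3)
E
```

```text
time: 6.95
tool_pos: [0.4584, -0.0221, 0.1474]
ee_rot: [-3.137, -0.004, 2.066]
wrist_force: [0.0, -0.2, -1.4]
width: 0.0115
finger_force: 30.0
time: 7.75
tool_pos: [0.459, -0.0235, 0.1476]
ee_rot: [-3.136, 0.001, 1.14]
wrist_force: [-1.0, 0.3, -2.2]
width: 0.0116
finger_force: 30.0
time: 7.95
tool_pos: [0.46, -0.0237, 0.1493]
ee_rot: [-3.139, 0.0, 1.141]
wrist_force: [0.1, -0.4, -2.1]
width: 0.0116
finger_force: 30.0
TCP [ 0.4602 -0.0237  0.1497] [-1.7992e+02  2.0000e-02  6.5370e+01]
block
rect c [59.9 -0.1] wh [120.  91.] ang 0.26 z 0.1043 n 7162
board
rect c [60.3  0.1] wh [130.8 159. ] ang 89.88 z 0.1382 n 5373
wide 0.04365289294273443 [-0.00904564  0.00890057] 0.00242759414961132
-0.02 [-0.00349489  0.00402655]
-0.01 [-0.00464113  0.00456419]
0 [-0.00455947  0.00447643]
0.02 [-0.00499135  0.00490713]
at [ 0.4602 -0.0237  0.1497] [-1.7992e+02  2.0000e-02  6.5370e+01] w 0.0118 F [ 0.2  1.  -1.5] t 8.0 
 shift [60.  -0.  49.7] turn [-0.08  0.02  0.07]
```

```bash
python3 - <<'E'
from h import *
s=load('wr5'); Q,o=tool(s)
q=Q[(abs(Q[...,1])<.008)&(Q[...,2]<.006)]
for a in np.arange(-.04,.048,.004):
    g=q[(q[:,0]>=a)&(q[:,0]<a+.004)]
    if len(g)>3: print(round(a*1e3),len(g),(1e3*np.median(g,0)).round(1))
r=q[(abs(q[:,0])<.025)&(q[:,2]<-.011)&(abs(q[:,1])<.004)]
print(np.polyfit(r[:,0],r[:,2],1))
Q4=np.load('pics/q4.npy');r=Q4[(abs(Q4[...,0])<.025)&(Q4[...,2]<-.011)&(Q4[...,2]>-.016)&(abs(Q4[...,1]-.0017)<.004)];print(np.polyfit(r[:,0],r[:,2],1))
E
```

```text
TCP [ 0.4602 -0.0237  0.1497] [-1.7992e+02  2.0000e-02  6.5370e+01]
-40 11 [-36.3  -0.4   2.5]
-36 68 [-34.    0.3   2.4]
-32 7 [-31.9   0.3   1.7]
-28 7 [-24.3   0.3 -10. ]
-24 106 [-21.8   0.3 -11.3]
-20 97 [-18.1   0.3 -11.4]
-16 112 [-14.1   0.3 -11.5]
-12 116 [ -9.8   0.3 -11.5]
-8 187 [ -5.8   0.3 -12.1]
-4 224 [ -1.9   0.3 -12.6]
0 232 [  2.1  -0.  -17.8]
4 302 [  6.3  -0.3 -50.4]
8 807 [  9.5  -3.9 -44.8]
12 210 [ 14.   -0.3 -11.8]
16 552 [  19.4   -0.2 -121.2]
20 1856 [  23.4   -0.  -130.8]
24 2512 [ 2.480e+01  1.000e-01 -1.299e+02]
28 1172 [  29.2   -0.2 -112. ]
32 620 [  33.9   -5.3 -109.8]
36 171 [38.  -0.4  2.3]
40 157 [41.9  0.2  2.5]
[-3.39010203 -0.03476374]
[ 0.00152562 -0.01403558]
```

```bash
python3 -m crank '[[1,[0.03,0,0],[0,0,0]],[1,[0.029,0,0.01],[0,0,0]],[1,[0,0,0.03],[0,0,0]],[1,[0,0,0.03],[0,0,0]],[1,[0,0,0.005],[0,0,0]],[1,[0,0,0],[0,0,0]],[1,[0,0,0],[0,0,0]]]'
python3 - <<'E'
from h import *
s=shot('wrist','wr6'); Q,o=tool(s); np.save('pics/q6.npy',Q)
h=o['tool_pos'][2]
print('block');face(Q,h-.052,h-.040,.0,0,.085);print('board');face(Q,h-.018,h-.005,.0,0,.12)
for n,(x,y) in dict(thick=(.046,-.030),thin=(-.046,.030)).items():
    g=Q[(np.hypot(Q[...,0]-x,Q[...,1]-y)<.011)&(Q[...,2]>h-.076)&(Q[...,2]<h-.058)]; print(n,len(g),g.mean(0) if len(g) else '')
q=Q[(abs(Q[...,1])<.014)&(Q[...,2]<.01)&(Q[...,2]>-.02)]
g=q[(q[:,0]>.029)&(q[:,0]<.05)&(abs(q[:,2])<.008)];print('wide',np.percentile(g[:,0],[0,1,99,100]),np.percentile(g[:,1],[2,98]),np.median(g[:,2]))
cv2.imwrite('pics/near.png',cv2.resize(s['color'][60:300,120:400,::-1],None,fx=2.4,fy=2.4,interpolation=cv2.INTER_CUBIC))
E
```

```text
time: 8.7
tool_pos: [0.4864, 0.0296, 0.077]
ee_rot: [3.139, -0.001, 1.14]
wrist_force: [-0.0, 0.2, -1.5]
width: 0.0118
finger_force: 30.0
TCP [0.4867 0.0295 0.0775] [ 1.7981e+02 -8.0000e-02  6.5280e+01]
block
rect c [17.  -1.9] wh [90.8 87.6] ang 89.95 z 0.0321 n 8229
board
rect c [19.  -2.1] wh [131.1 123.3] ang 89.94 z 0.0661 n 6734
thick 0 
thin 0 
wide [0.02900989 0.0291333  0.04349899 0.0435939 ] [-0.009164    0.00879117] 0.0025491890324564562
```

View pics/near.png

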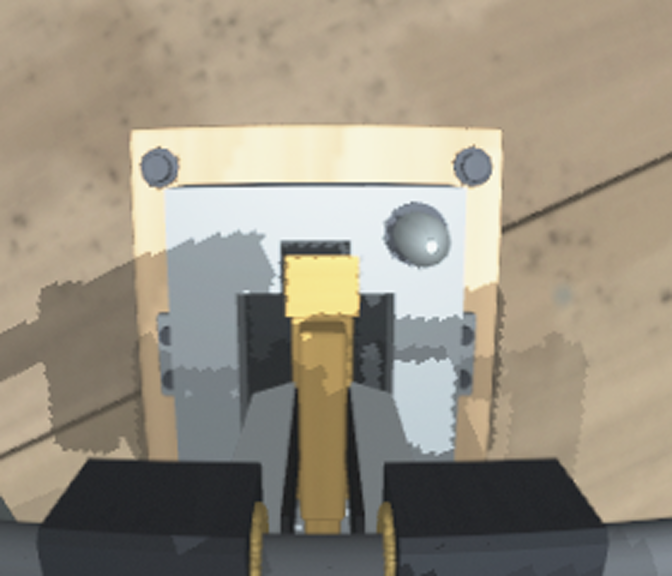

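The near view shows the wide seat centred near column 317 and the core's wide end at 322, with the thick pin at (418,235). The block is 1.6 mm off in tool -y. I'll correct that and check again.

```bash
python3 -m crank '[[1,[-0.0002,-0.0016,0],[0,0,0]],[1,[0,0,0.006],[0,0,0]],[1,[0,0,0],[0,0,0]],[1,[0,0,0],[0,0,0]]]'
cat > chk.py <<'E'
from h import *
import sys
s=shot('wrist',sys.argv[1]); Q,o=tool(s); h=o['tool_pos'][2]
q=face(Q,h-.052,h-.040,.0,0,.085); print('edge x',np.percentile(q[:,0],99.9)-.06)
q=Q[(abs(Q[...,1])<.014)&(Q[...,2]<.01)&(Q[...,2]>-.02)]
g=q[(q[:,0]>.029)&(q[:,0]<.05)&(abs(q[:,2])<.008)];print('core c x',g[:,0].max()-.0425,'y',np.percentile(g[:,1],[2,98]).mean(),'z',np.median(g[:,2]))
go(.4851,.0308,.047,65.3)
E
python3 chk.py wr7
```

```text
time: 9.15
tool_pos: [0.4836, 0.0303, 0.0693]
ee_rot: [-3.141, 0.0, 1.139]
wrist_force: [0.4, 0.3, -2.0]
width: 0.0116
finger_force: 30.0
TCP [0.4837 0.0303 0.0695] [-179.99   -0.     65.29]
rect c [19.1  1. ] wh [84.9 90.6] ang 0.19 z 0.0241 n 8734
edge x 0.0013487193720582089
core c x 0.00117676597657633 y 3.0057804704973663e-05 z 0.002236669915693572
at [0.4837 0.0303 0.0695] [-179.99   -0.     65.29] w 0.0117 F [-0.  -0.4 -1.8] t 9.2 
 shift [ 1.1  1.1 22.5] turn [-0.01 -0.   -0.01]
```

```bash
python3 -m crank '[[1,[0.0001,0.0009,0],[0,0,0]],[1,[0,0,0],[0,0,0]],[1,[0,0,0],[0,0,0]],[1,[0,0,0],[0,0,0]],[1,[0,0,0],[0,0,0]]]'; python3 chk.py wr8; python3 chk.py wr9
```

```text
time: 9.7
tool_pos: [0.4846, 0.03, 0.0695]
ee_rot: [-3.142, -0.0, 1.14]
wrist_force: [-0.2, 0.6, -1.5]
width: 0.0114
finger_force: 30.0
TCP [0.4846 0.03   0.0695] [ 1.800e+02 -1.000e-02  6.529e+01]
rect c [19.   0.2] wh [90.9 84.5] ang 89.92 z 0.0241 n 8749
edge x 0.0011659867608848698
core c x 0.0011727631614909181 y 0.00012274970511965723 z 0.0020814465547958094
at [0.4846 0.03   0.0695] [ 1.800e+02 -1.000e-02  6.529e+01] w 0.0122 F [-0.   0.3 -1.8] t 9.75 
 shift [ 0.9  0.1 22.5] turn [ 0.   -0.01 -0.01]
TCP [0.4846 0.03   0.0695] [-180.     -0.     65.29]
rect c [19.   0.1] wh [84.9 91. ] ang 0.13 z 0.0241 n 8767
edge x 0.0012147692912216623
core c x 0.001220418088095622 y 0.00011957970619526619 z 0.002111735801581041
at [0.4846 0.03   0.0695] [-180.     -0.     65.29] w 0.0118 F [ 0.4  0.1 -1.2] t 9.8 
 shift [ 0.9  0.1 22.5] turn [-0.   -0.   -0.01]
```

```bash
python3 -m crank '[[1,[0,0,0.005],[0,0,0]],[1,[0,0,0.005],[0,0,0]],[1,[0,0,0.005],[0,0,0]],[1,[0,0,0.003],[0,0,0]],[1,[0,0,0.002],[0,0,0]],[1,[0,0,0],[0,0,0]],[1,[0,0,0],[0,0,0]]]' && python3 -m crank '[[1,[0,0,0.001],[0,0,0]],[1,[0,0,0.001],[0,0,0]],[1,[0,0,0],[0,0,0]]]'
```

```text
time: 10.5
tool_pos: [0.4847, 0.03, 0.0496]
ee_rot: [3.141, -0.0, 1.14]
wrist_force: [-0.1, 0.5, -1.6]
width: 0.0118
finger_force: 30.0
time: 10.8
tool_pos: [0.4846, 0.03, 0.0474]
ee_rot: [3.142, -0.0, 1.14]
wrist_force: [-0.3, 0.7, -2.0]
width: 0.0115
finger_force: 30.0
```

```bash
python3 -m crank '[[1,[0,0,0.0005],[0,0,0]],[1,[0,0,0.0005],[0,0,0]],[1,[0,0,0],[0,0,0]]]'; python3 - <<'E'
from h import *
s=shot('wrist','wr10'); Q,o=tool(s)
f=Q[(abs(Q[...,0]-.05)<.006)&(abs(Q[...,1])<.02)&(abs(Q[...,2])<.01)];c=Q[(abs(Q[...,0]-.037)<.004)&(abs(Q[...,1])<.006)&(abs(Q[...,2])<.01)]
print(np.median(f[:,2]),np.median(c[:,2]))
E
```

```text
time: 11.1
tool_pos: [0.4847, 0.03, 0.0474]
ee_rot: [3.141, -0.0, 1.14]
wrist_force: [-3.1, -0.1, 5.3]
width: 0.012
finger_force: 30.0
TCP [0.4847 0.03   0.0473] [ 1.7998e+02 -1.0000e-02  6.5290e+01]
0.0020273685369402174 0.0019874731562572814
```

```bash
python3 -m crank '[[0.6,[0,0,0],[0,0,0]],[0.6,[0,0,0],[0,0,0]],[0.6,[0,0,0],[0,0,0]],[0.6,[0,0,0],[0,0,0]],[0.6,[0,0,0],[0,0,0]],[0.6,[0,0,0],[0,0,0]]]' && python3 -m crank '[[0.6,[0,0,-0.02],[0,0,0]],[0.6,[0,0,-0.02],[0,0,0]],[0.6,[0,0,-0.01],[0,0,0]],[0.6,[0,0,0],[0,0,0]],[0.6,[0,0,0],[0,0,0]]]'; python3 - <<'E'
from h import *
s=shot('wrist','wr11'); Q,o=tool(s)
for x in(.036,.02,0,-.02,-.036):
  c=Q[(abs(Q[...,0]-x)<.004)&(abs(Q[...,1])<.004)]
  if len(c): print(x,len(c),np.median(c[:,2]))
h=o['tool_pos'][2]
face(Q,h-.065,h-.057,0,0,.035)
q=face(Q,h-.05,h-.042,0,0,.085);print(np.percentile(q[:,0],99.9)-.06)
cv2.imwrite('pics/bed.png',cv2.resize(s['color'][90:330,130:380,::-1],None,fx=2.4,fy=2.4,interpolation=cv2.INTER_CUBIC))
go(.4846,.03,.075,65.3)
E
```

```text
time: 11.75
tool_pos: [0.4846, 0.03, 0.0463]
ee_rot: [-3.141, -0.0, 1.14]
wrist_force: [-0.5, -1.1, -0.1]
width: 0.0374
finger_force: 0.0
time: 12.25
tool_pos: [0.4844, 0.03, 0.096]
ee_rot: [-3.141, 0.0, 1.14]
wrist_force: [0.2, -0.5, -0.8]
width: 0.0375
finger_force: 0.0
TCP [0.484  0.03   0.0955] [-1.7991e+02  3.0000e-02  6.5290e+01]
0.036 113 0.04994885709270121
0.02 888 -0.13005514924414147
0 110 0.0361261991884218
-0.02 101 0.03620671787826068
-0.036 75 0.05032726033827483
rect c [2.  0.5] wh [11.5 52. ] ang 89.63 z 0.0362 n 995
rect c [18.5  0.8] wh [90.6 85.6] ang 89.98 z 0.0501 n 7063
0.001210045928089827
at [0.484  0.03   0.0955] [-1.7991e+02  3.0000e-02  6.5290e+01] w 0.0376 F [ 0.6 -0.3 -1.1] t 12.3 
 shift [ 0.2  0.6 20.5] turn [-0.09  0.03 -0.01]
```

View pics/bed.png

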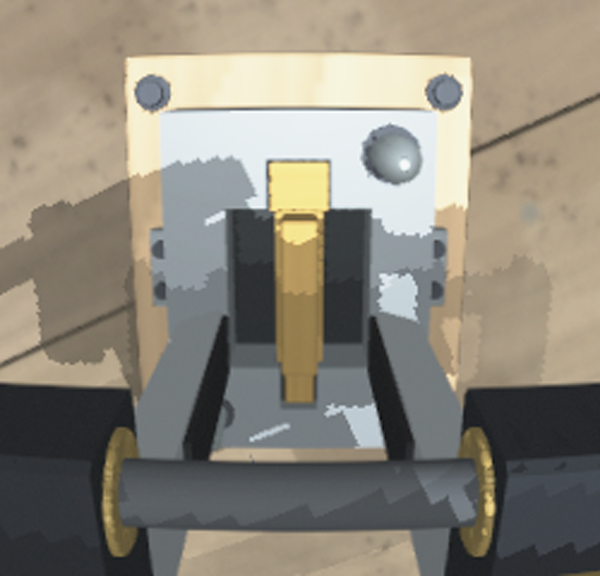

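The picture shows the core in both seats, wide end at (298,185) and narrow end at (298,390), level with the face. Next I'll close the fingers and press.

```bash
python3 -m crank '[[1,[0.015,0,0],[0,0,0]],[1,[0,0.0005,0.01],[0,0,0]],[1,[0,0,0.01],[0,0,0]],[1,[0,0,0.005],[0,0,0]],[1,[0,0,0],[0,0,0]],[1,[0,0,0],[0,0,0]],[1,[0,0,0],[0,0,0]],[1,[0,0,0],[0,0,0]]]' && python3 -m crank '[[1,[0,0,0.005],[0,0,0]],[1,[0,0,0.003],[0,0,0]],[1,[0,0,0],[0,0,0]],[1,[0,0,0],[0,0,0]]]'
```

```text
time: 13.1
tool_pos: [0.4918, 0.0433, 0.072]
ee_rot: [3.141, -0.001, 1.139]
wrist_force: [-0.5, 0.3, -0.1]
width: 0.0006
finger_force: 0.0
time: 13.5
tool_pos: [0.4912, 0.0434, 0.0633]
ee_rot: [-3.141, 0.0, 1.14]
wrist_force: [-0.3, -0.1, -0.4]
width: 0.0001
finger_force: 0.0
```

```bash
python3 -m crank '[[1,[0,0,0.001],[0,0,0]],[1,[0,0,0.001],[0,0,0]],[1,[0,0,0],[0,0,0]]]' && python3 -m crank '[[1,[0,0,0.0005],[0,0,0]],[1,[0,0,0.0005],[0,0,0]],[1,[0,0,0],[0,0,0]]]' && python3 -m crank '[[1,[0,0,0.0005],[0,0,0]],[1,[0,0,0],[0,0,0]]]'
```

```text
time: 13.8
tool_pos: [0.4912, 0.0435, 0.0613]
ee_rot: [-3.141, 0.0, 1.14]
wrist_force: [0.2, -0.3, 0.3]
width: 0.0004
finger_force: 0.0
time: 14.1
tool_pos: [0.4913, 0.0434, 0.0604]
ee_rot: [-3.142, -0.0, 1.14]
wrist_force: [0.3, 0.3, 0.3]
width: 0.0002
finger_force: 0.0
time: 14.3
tool_pos: [0.4915, 0.0434, 0.0603]
ee_rot: [3.141, -0.0, 1.14]
wrist_force: [0.3, -0.0, 1.4]
width: 0.0003
finger_force: 0.8
```

```bash
python3 -m crank '[[1,[0,0,0.0008],[0,0,0]],[1,[0,0,0],[0,0,0]],[1,[0,0,0],[0,0,0]]]'
```

```text
time: 14.6
tool_pos: [0.4919, 0.0432, 0.0602]
ee_rot: [3.14, -0.0, 1.139]
wrist_force: [-0.8, -1.3, 5.8]
width: 0.0009
finger_force: 2.6
```

```bash
python3 -m crank '[[1,[0,0,0],[0,0,0]],[1,[0,0,-0.0093],[0,0,0]],[1,[-0.015,0,0],[0,0,0]],[1,[-0.015,0,0],[0,0,0]],[1,[0,0,0],[0,0,0]],[1,[0,0,0.007],[0,0,0]],[1,[0,0,0],[0,0,0]],[1,[0,0,0],[0,0,0]]]' && python3 -m crank '[[1,[0,0,0.0012],[0,0,0]],[1,[0,0,0],[0,0,0]],[1,[0,0,0],[0,0,0]]]'
```

```text
time: 15.4
tool_pos: [0.4785, 0.0164, 0.0609]
ee_rot: [-3.14, 0.0, 1.14]
wrist_force: [-0.3, 0.5, -0.4]
width: 0.0007
finger_force: 0.0
time: 15.7
tool_pos: [0.4789, 0.0164, 0.0603]
ee_rot: [3.141, -0.0, 1.14]
wrist_force: [0.1, 0.2, 1.1]
width: 0.0003
finger_force: 0.3
```

```bash
python3 -m crank '[[1,[0,0,0.001],[0,0,0]],[1,[0,0,0],[0,0,0]],[1,[0,0,0],[0,0,0]],[1,[0,0,0],[0,0,0]]]' && python3 -m crank '[[1,[0,0,-0.02],[0,0,0]],[1,[0,0,-0.04],[0,0,0]],[0.4,[0,0,-0.04],[0,0,0]],[0.4,[0,0,0],[0,0,0]]]'; python3 -c "
from h import *
s=shot('wrist','wr12');P=cloud(s)
rect(P,.055,.065,.485,.03,.04);rect(P,.041,.051,.485,.03,.1)
q=P[(P[...,2]>.011)&(P[...,2]<.021)&(np.hypot(P[...,0]-.481,P[...,1]-.254)<.09)];print(len(q),q.mean(0))
go(.481-.06*np.cos(np.radians(146.6)),.254-.06*np.sin(np.radians(146.6)),.17,146.6)"
```

```text
time: 16.1
tool_pos: [0.4794, 0.0162, 0.0602]
ee_rot: [3.14, -0.001, 1.14]
wrist_force: [-0.2, 0.6, 6.1]
width: 0.0008
finger_force: 2.7
time: 16.5
tool_pos: [0.4822, 0.016, 0.1654]
ee_rot: [3.131, -0.004, 1.14]
wrist_force: [0.4, 0.2, 0.3]
width: 0.0131
finger_force: 0.0
rect c [485.3  31.6] wh [52.  10.9] ang 64.96 z 0.0593 n 619
rect c [484.9  30.6] wh [120.5  90.5] ang 65.59 z 0.0454 n 6791
3062 [0.47052878 0.23148243 0.01537743]
at [0.4807 0.0161 0.1622] [ 1.7965e+02 -1.4000e-01  6.5300e+01] w 0.017 F [-0.2  0.2 -0.3] t 16.55 
 shift [207.2 -39.8  -7.5] turn [  0.38   0.14 -81.3 ]
```

```bash
python3 -m crank '[[0,[0.0414,-0.008,-0.0015],[0,0,0]],[0,[0.0414,-0.008,-0.0015],[0,0,0]],[0,[0.0414,-0.008,-0.0015],[0,0,0]],[0,[0.0414,-0.008,-0.0015],[0,0,0]],[0,[0.0414,-0.008,-0.0015],[0,0,0]]]' && python3 -m crank '[[0,[0,0,0],[0,0,-8.1]],[0,[0,0,0],[0,0,-8.1]],[0,[0,0,0],[0,0,-8.1]],[0,[0,0,0],[0,0,-8.1]],[0,[0,0,0],[0,0,-8.1]]]' && python3 -m crank '[[0,[0,0,0],[0,0,-8.1]],[0,[0,0,0],[0,0,-8.1]],[0,[0,0,0],[0,0,-8.1]],[0,[0,0,0],[0,0,-8.1]],[0,[0,0,0],[0,0,-8.1]],[0,[0,0,0],[0,0,0]],[0,[0,0,0],[0,0,0]],[0,[0,0,0],[0,0,0]]]'
python3 - <<'E'
from h import *
s=shot('wrist','wr13'); P=cloud(s)
q=rect(P,.010,.022,.481,.254,.09); b=rect(P,.045,.062,.481,.254,.08)
c=b[:,:2].mean(0);w,V=np.linalg.eigh(np.cov(b[:,:2].T));print(c,np.degrees(np.arctan2(*V[::-1,1])))
cv2.imwrite('pics/up.png',cv2.resize(s['color'],(700,525),interpolation=cv2.INTER_CUBIC)[:,:,::-1])
go(.4815,.2535,.08,146.6)
E
```

```text
time: 17.05
tool_pos: [0.5281, 0.2223, 0.1642]
ee_rot: [-3.139, 0.003, 1.14]
wrist_force: [0.1, -0.5, 0.1]
width: 0.0573
finger_force: 0.0
time: 17.55
tool_pos: [0.5278, 0.2207, 0.1639]
ee_rot: [-3.137, 0.0, 1.852]
wrist_force: [0.5, -0.3, 0.3]
width: 0.0934
finger_force: 0.0
time: 18.35
tool_pos: [0.5286, 0.2208, 0.1658]
ee_rot: [-3.14, -0.001, 2.551]
wrist_force: [-0.6, 0.1, -0.1]
width: 0.0943
finger_force: 0.0
rect c [469.2 235.3] wh [ 47.9 121.5] ang 59.95 z 0.0153 n 3229
rect c [479.4 255.1] wh [ 16.  107.8] ang 61.7 z 0.0529 n 1675
[0.47952652 0.25520629] 151.71741110220998
at [0.5288 0.2208 0.1661] [-1.7996e+02 -4.0000e-02  1.4620e+02] w 0.0937 F [0.1 1.  0.4] t 18.4 
 shift [57.4  0.9 86.2] turn [-0.04 -0.04 -0.4 ]
```

View pics/up.png

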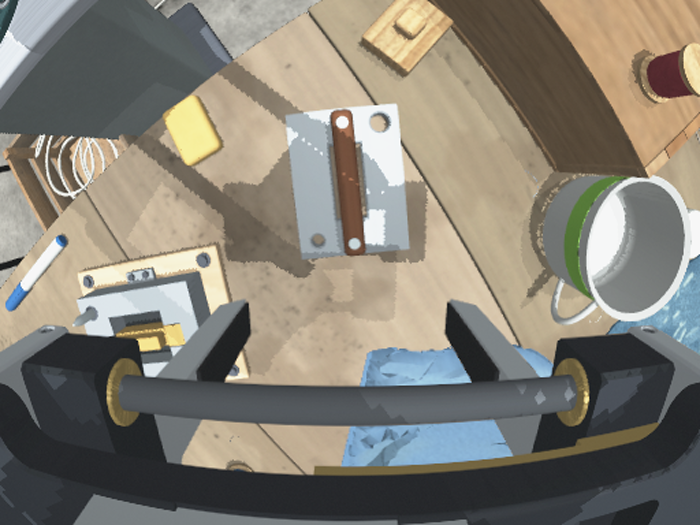

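The view shows the bar from (342,120) to (353,243), the thick hole at (378,122) and the thin hole at (319,240). The upper half's +y lies along tool +x, as wanted. I'll move over the bar.

```bash
python3 -m crank '[[0,[0.03,0.0006,0],[0,0,0]],[0,[0.03,0.0006,0.01],[0,0,0]],[0,[0,0,0.04],[0,0,-5.5]],[0,[0,0,0.035],[0,0,0]],[0,[0,0,0],[0,0,0]],[0,[0,0,0],[0,0,0]],[0,[0,0,0],[0,0,0]]]'
python3 - <<'E'
from h import *
s=shot('wrist','wr14'); Q,o=tool(s); h=o['tool_pos'][2]
face(Q,h-.060,h-.047,0,0,.06); q=face(Q,h-.02,h-.012,0,0,.09)
go(.4795,.2552,.028,151.7)
E
```

```text
time: 19.1
tool_pos: [0.4814, 0.2557, 0.0843]
ee_rot: [3.138, 0.003, 2.649]
wrist_force: [0.1, 0.1, -0.0]
width: 0.0942
finger_force: 0.0
TCP [0.4816 0.2558 0.0845] [1.7978e+02 1.7000e-01 1.5175e+02]
rect c [ 1.6 -2. ] wh [106.6  16. ] ang 0.15 z 0.0315 n 2715
rect c [ 1.2 -1.6] wh [ 90.7 120.8] ang 89.6 z 0.0692 n 10204
at [0.4816 0.2558 0.0845] [1.7978e+02 1.7000e-01 1.5175e+02] w 0.094 F [ 0.1 -1.1 -0.4] t 19.15 
 shift [ 1.7 -1.7 56.5] turn [0.22 0.17 0.05]
```

```bash
python3 -m crank '[[0,[0,0,0],[0,0,0]],[0,[0,0,0],[0,0,0]],[0,[0,0,0],[0,0,0]],[0,[0,0,0],[0,0,0]]]'
python3 - <<'E'
from h import *
s=shot('wrist','wr15'); Q,o=tool(s); h=o['tool_pos'][2]
face(Q,h-.060,h-.047,0,0,.06); q=face(Q,h-.02,h-.012,0,0,.09)
go(.4795,.2552,.028,151.7)
E
```

```text
time: 19.55
tool_pos: [0.4799, 0.2553, 0.0821]
ee_rot: [3.141, 0.0, 2.649]
wrist_force: [0.5, -0.5, 0.6]
width: 0.094
finger_force: 0.0
TCP [0.4798 0.2552 0.0819] [179.99   0.   151.78]
rect c [-0.1 -0.5] wh [ 15.7 107.2] ang 89.55 z 0.0289 n 2799
rect c [-0.7  0.1] wh [ 90.7 121.2] ang 89.89 z 0.0666 n 10346
at [0.4798 0.2552 0.0819] [179.99   0.   151.78] w 0.0936 F [-0.3 -0.2 -0. ] t 19.6 
 shift [ 0.3 -0.2 53.9] turn [0.01 0.   0.08]
```

```bash
python3 -m crank '[[0,[0,-0.0002,0.025],[0,0,0]],[0,[0,0,0.02],[0,0,0]],[0,[0,0,0.009],[0,0,0]],[0,[0,0,0],[0,0,0]],[1,[0,0,0],[0,0,0]],[1,[0,0,0],[0,0,0]],[1,[0,0,0],[0,0,0]],[1,[0,0,0],[0,0,0]]]' && python3 -m crank '[[1,[0,0,0],[0,0,0]],[1,[0,0,0],[0,0,0]],[1,[0,0,0],[0,0,0]],[1,[0,0,0],[0,0,0]],[1,[0,0,0],[0,0,0]],[1,[0,0,0],[0,0,0]],[1,[0,0,0],[0,0,0]],[1,[0,0,0],[0,0,0]]]' && python3 -m crank '[[1,[0,0,0],[0,0,0]],[1,[0,0,0],[0,0,0]],[1,[0,0,0],[0,0,0]]]'
```

```text
time: 20.4
tool_pos: [0.4802, 0.2553, 0.0287]
ee_rot: [3.14, 0.001, 2.649]
wrist_force: [0.1, 0.6, -0.7]
width: 0.0649
finger_force: 0.0
time: 21.2
tool_pos: [0.4794, 0.2547, 0.0277]
ee_rot: [-3.141, -0.0, 2.649]
wrist_force: [0.6, -1.3, 0.7]
width: 0.0156
finger_force: 30.0
time: 21.5
tool_pos: [0.4795, 0.2548, 0.0277]
ee_rot: [-3.141, -0.0, 2.649]
wrist_force: [-1.3, -2.6, 1.1]
width: 0.0155
finger_force: 30.0
```

```bash
python3 -m crank '[[1,[0,0,-0.01],[0,0,0]],[1,[0,0,-0.04],[0,0,0]],[1,[0,0,-0.04],[0,0,0]],[1,[0,0,-0.032],[0,0,0]],[1,[0,0,0],[0,0,0]],[1,[0,0,0],[0,0,0]],[1,[0,0,0],[0,0,0]],[1,[0,0,0],[0,0,0]]]'
cat > pl.py <<'E'
from h import *
import sys
s=shot('wrist',sys.argv[1]); Q,o=tool(s)
m=(Q[...,2]>.004)&(Q[...,2]<.022)&(abs(Q[...,0])<.075)&(abs(Q[...,1])<.06)
q=Q[m]; q=q[(q[:,2]-np.median(q[:,2]))**2<.006**2]
print('x max',np.percentile(q[:,0],[99.5,99.9]),'y',np.percentile(q[:,1],[.1,.5,99.5,99.9]),'n',len(q))
r=q[abs(q[:,1])>.025];A=np.c_[r[:,:2],np.ones(len(r))];print('plane',np.linalg.lstsq(A,r[:,2],rcond=None)[0])
c,wh,a=cv2.minAreaRect((q[:,:2]*1e3).astype(np.float32));print(c,wh,a)
go(.4846,.0300,.15,65.3)
E
python3 pl.py wr16
```

```text
time: 22.3
tool_pos: [0.4781, 0.2545, 0.1465]
ee_rot: [-3.137, -0.004, 2.649]
wrist_force: [-0.5, -0.6, -5.7]
width: 0.0159
finger_force: 30.0
TCP [0.4783 0.2546 0.147 ] [-179.79   -0.19  151.79]
x max [0.05972432 0.0599693 ] y [-0.04406023 -0.04369829  0.04553108  0.04589217] n 10228
plane [0.00190575 0.00101843 0.01284304]
(8.181739807128906, 0.9444160461425781) (90.8118667602539, 103.71615600585938) 89.9607162475586
at [0.4783 0.2546 0.147 ] [-179.79   -0.19  151.79] w 0.0162 F [-0.1 -0.7 -4. ] t 22.35 
 shift [-111.7 -195.    -2.7] turn [-3.100e-01  1.000e-02  8.649e+01]
```

```bash
python3 -m crank '[[1,[-0.0186,-0.0325,0],[0,0,0]],[1,[-0.0186,-0.0325,0],[0,0,0]],[1,[-0.0186,-0.0325,0],[0,0,0]],[1,[-0.0186,-0.0325,0],[0,0,0]],[1,[-0.0186,-0.0325,0],[0,0,0]],[1,[-0.0186,-0.0325,0],[0,0,0]],[1,[0,0,0],[0,0,0]],[1,[0,0,0],[0,0,7.2]]]' && python3 -m crank '[[1,[0,0,0],[0,0,7.2]],[1,[0,0,0],[0,0,7.2]],[1,[0,0,0],[0,0,7.2]],[1,[0,0,0],[0,0,7.2]],[1,[0,0,0],[0,0,7.2]],[1,[0,0,0],[0,0,7.2]],[1,[0,0,0],[0,0,7.2]],[1,[0,0,0],[0,0,7.2]]]' && python3 -m crank '[[1,[0,0,0],[0,0,7.2]],[1,[0,0,0],[0,0,7.2]],[1,[0,0,0],[0,0,7.2]],[1,[0,0,0],[0,0,0]],[1,[0,0,0],[0,0,0]],[1,[0,0,0],[0,0,0]],[1,[0,0,0],[0,0,0]],[1,[0,0,0],[0,0,0]]]'; python3 pl.py wr17
```

```text
time: 23.15
tool_pos: [0.4853, 0.0296, 0.1486]
ee_rot: [-3.141, -0.002, 2.518]
wrist_force: [-0.5, 0.7, -4.9]
width: 0.0157
finger_force: 30.0
time: 23.95
tool_pos: [0.4852, 0.0313, 0.1486]
ee_rot: [-3.139, -0.001, 1.514]
wrist_force: [0.6, 0.4, -4.7]
width: 0.0159
finger_force: 30.0
time: 24.75
tool_pos: [0.4858, 0.0305, 0.1497]
ee_rot: [-3.141, -0.0, 1.142]
wrist_force: [0.3, 0.3, -4.5]
width: 0.0156
finger_force: 30.0
TCP [0.4858 0.0305 0.1498] [ 1.800e+02 -1.000e-02  6.542e+01]
x max [0.06096578 0.06122367] y [-0.04464858 -0.04429477  0.04490269  0.04522157] n 10199
plane [0.00451403 0.00498407 0.01260476]
(9.982185363769531, 0.461395263671875) (102.65478515625, 90.62335205078125) 0.04518233612179756
at [0.4858 0.0305 0.1498] [ 1.800e+02 -1.000e-02  6.542e+01] w 0.0162 F [ 0.5  0.1 -4.7] t 24.8 
 shift [-0.9 -0.9 -0.2] turn [ 0.   -0.01  0.12]
```

```bash
python3 -m crank '[[1,[-0.0009,-0.001,0.01],[0,0,0.1]],[1,[0,0,0.02],[0,0,0]],[1,[0,0,0.01],[0,0,0]],[1,[0,0,0],[0,0,0]],[1,[0,0,0],[0,0,0]],[1,[0,0,0],[0,0,0]],[1,[0,0,0],[0,0,0]],[1,[0,0,0],[0,0,0]]]'; python3 pl.py wr18; python3 - <<'E'
from h import *
s=load('wr18'); cv2.imwrite('pics/pl.png',cv2.resize(s['color'][60:300,120:400,::-1],None,fx=2.6,fy=2.4,interpolation=cv2.INTER_CUBIC))
E
```

```text
time: 25.6
tool_pos: [0.485, 0.03, 0.1105]
ee_rot: [3.14, -0.001, 1.14]
wrist_force: [0.5, 0.0, -4.5]
width: 0.0157
finger_force: 30.0
TCP [0.4849 0.03   0.1104] [ 1.7994e+02 -3.0000e-02  6.5290e+01]
x max [0.06099415 0.06123529] y [-0.04450165 -0.04415196  0.0450439   0.04536361] n 10212
plane [0.0042766  0.00492593 0.01239029]
(9.702186584472656, 0.4091758728027344) (103.2499771118164, 90.49597930908203) 0.0878017246723175
at [0.4849 0.03   0.1104] [ 1.7994e+02 -3.0000e-02  6.5290e+01] w 0.0156 F [-0.2 -0.3 -4.4] t 25.65 
 shift [ -0.1  -0.2 -39.6] turn [ 0.06 -0.03 -0.01]
```

View pics/pl.png

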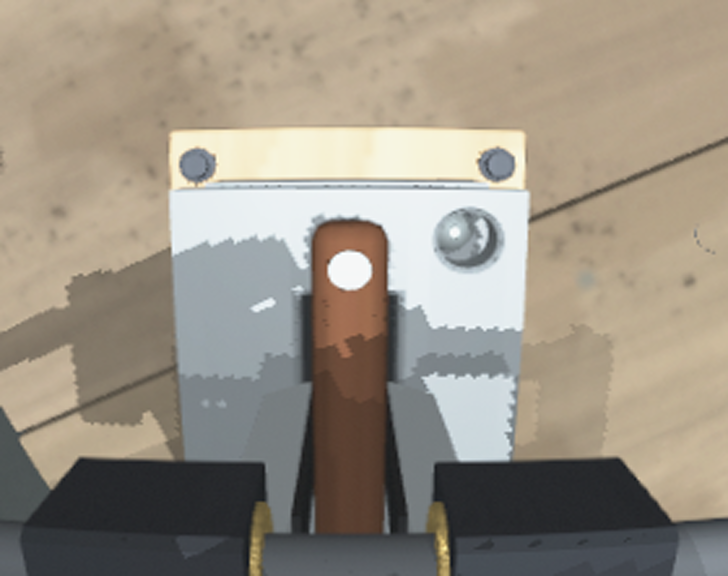

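The thick pin shows through the thick hole at (468,238). I'll lower in steps, watching the force.

```bash
python3 -m crank '[[1,[-0.0001,-0.0003,0.003],[0,0,0]],[1,[0,0,0.003],[0,0,0]],[1,[0,0,0.003],[0,0,0]],[1,[0,0,0.003],[0,0,0]],[1,[0,0,0],[0,0,0]],[1,[0,0,0],[0,0,0]]]' && python3 -m crank '[[1,[0,0,0.003],[0,0,0]],[1,[0,0,0.002],[0,0,0]],[1,[0,0,0],[0,0,0]],[1,[0,0,0],[0,0,0]]]' && python3 -m crank '[[1,[0,0,0.002],[0,0,0]],[1,[0,0,0.002],[0,0,0]],[1,[0,0,0],[0,0,0]],[1,[0,0,0],[0,0,0]]]'
```

```text
time: 26.25
tool_pos: [0.4842, 0.0301, 0.0976]
ee_rot: [-3.141, -0.0, 1.14]
wrist_force: [-0.0, -0.5, -4.4]
width: 0.0157
finger_force: 30.0
time: 26.65
tool_pos: [0.4842, 0.0301, 0.0927]
ee_rot: [-3.141, -0.0, 1.14]
wrist_force: [-0.7, 0.7, -3.4]
width: 0.0155
finger_force: 30.0
time: 27.05
tool_pos: [0.4842, 0.0301, 0.0886]
ee_rot: [-3.141, -0.0, 1.139]
wrist_force: [0.1, -0.0, -3.7]
width: 0.0155
finger_force: 30.0
```

```bash
python3 -m crank '[[1,[0,0,0.003],[0,0,0]],[1,[0,0,0.003],[0,0,0]],[1,[0,0,0],[0,0,0]],[1,[0,0,0],[0,0,0]]]' && python3 -m crank '[[1,[0,0,0.003],[0,0,0]],[1,[0,0,0.003],[0,0,0]],[1,[0,0,0.001],[0,0,0]],[1,[0,0,0],[0,0,0]],[1,[0,0,0],[0,0,0]]]' && python3 -m crank '[[1,[0,0,0.001],[0,0,0]],[1,[0,0,0],[0,0,0]],[1,[0,0,0],[0,0,0]]]'
```

```text
time: 27.45
tool_pos: [0.4841, 0.0301, 0.0825]
ee_rot: [-3.141, 0.0, 1.14]
wrist_force: [0.2, -0.3, -3.9]
width: 0.0157
finger_force: 30.0
time: 27.95
tool_pos: [0.4842, 0.0301, 0.0757]
ee_rot: [-3.142, -0.0, 1.14]
wrist_force: [-0.3, -0.2, -4.1]
width: 0.0158
finger_force: 30.0
time: 28.25
tool_pos: [0.4843, 0.0301, 0.0748]
ee_rot: [3.142, -0.0, 1.14]
wrist_force: [-1.6, 0.4, -4.0]
width: 0.016
finger_force: 30.0
```

```bash
python3 -m crank '[[1,[0,0,0.0006],[0,0,0]],[1,[0,0,0],[0,0,0]],[1,[0,0,0],[0,0,0]]]' && python3 -m crank '[[1,[0,0,0.0006],[0,0,0]],[1,[0,0,0],[0,0,0]],[1,[0,0,0],[0,0,0]]]'; python3 -c "
from h import *
s=shot('wrist','wr19');P=cloud(s)
q=P[(P[...,2]>.05)&(P[...,2]<.07)&(np.hypot(P[...,0]-.485,P[...,1]-.03)<.08)];print(np.median(q[:,2]))
q=P[(P[...,2]>.005)&(P[...,2]<.02)&(np.hypot(P[...,0]-.485,P[...,1]-.03)<.12)];print(np.median(q[:,2]))"
```

```text
time: 28.55
tool_pos: [0.4843, 0.0301, 0.0742]
ee_rot: [3.142, -0.0, 1.14]
wrist_force: [-0.2, 0.1, -5.0]
width: 0.0154
finger_force: 30.0
time: 28.85
tool_pos: [0.4842, 0.0301, 0.074]
ee_rot: [3.141, -0.0, 1.14]
wrist_force: [-2.0, 0.5, -0.2]
width: 0.0159
finger_force: 30.0
0.06140493112647679
0.011363481782155162
```

```bash
python3 -m crank '[[1,[0,0,0.0005],[0,0,0]],[1,[0,0,0],[0,0,0]],[1,[0,0,0],[0,0,0]]]' && python3 -m crank '[[0.6,[0,0,0],[0,0,0]],[0.6,[0,0,0],[0,0,0]],[0.6,[0,0,0],[0,0,0]],[0.6,[0,0,0],[0,0,0]],[0.6,[0,0,0],[0,0,0]],[0.6,[0,0,0],[0,0,0]]]' && python3 -m crank '[[0.6,[0,0,-0.02],[0,0,0]],[0.6,[0,0,-0.03],[0,0,0]],[0.6,[0,0,-0.04],[0,0,0]],[0.6,[0,0,-0.02],[0,0,0]],[0.6,[0,0,0],[0,0,0]],[0.6,[0,0,0],[0,0,0]],[0.6,[0,0,0],[0,0,0]],[0.6,[0,0,0],[0,0,0]]]'; python3 - <<'E'
from h import *
s=shot('wrist','wr20');Q,o=tool(s);P=cloud(s)
rect(P,.056,.068,.485,.03,.1);rect(P,.085,.105,.485,.03,.1);rect(P,.005,.02,.485,.03,.15)
q=P[(abs(P[...,2]-.0615)<.005)&(np.hypot(P[...,0]-.485,P[...,1]-.03)<.06)];print('plane',np.linalg.lstsq(np.c_[q[:,:2],np.ones(len(q))],q[:,2],rcond=None)[0])
E
```

```text
time: 29.2
tool_pos: [0.4842, 0.0301, 0.0739]
ee_rot: [3.141, -0.0, 1.14]
wrist_force: [-4.5, 0.3, 5.6]
width: 0.0158
finger_force: 30.0
time: 29.8
tool_pos: [0.4843, 0.0301, 0.073]
ee_rot: [3.142, -0.0, 1.139]
wrist_force: [0.3, -0.7, -0.8]
width: 0.0378
finger_force: 0.0
time: 30.6
tool_pos: [0.4832, 0.0301, 0.1809]
ee_rot: [-3.138, 0.001, 1.139]
wrist_force: [-0.8, 0.3, 1.2]
width: 0.0376
finger_force: 0.0
TCP [0.4833 0.0301 0.1812] [-1.7982e+02  7.0000e-02  6.5290e+01]
rect c [484.9  30.4] wh [120.5  90.4] ang 65.33 z 0.0613 n 6745
rect c [484.8  31.6] wh [105.5  16.1] ang 65.18 z 0.099 n 1880
rect c [489.2  39.5] wh [141.6 131. ] ang 65.27 z 0.0114 n 3723
plane [0.00035763 0.00019882 0.06115214]
```

Plate flush, centred, level and in line; the gripper is clear.

```bash
python3 -c "
from h import *
print(robot.close_job())"
```

```text
the job is handed in; nothing more can be done
None
```

The job is handed in: the core is bedded and was pressed towards its wide end and then its narrow end, and the upper half measured flush over the pins and was let go; no verdict came back.

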